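# Zero the lens-check lift and set the level on it

### The job

Zero the lens-check lift: crank its handwheel until the table is all the way down and you feel the bottom stop, then back the wheel off a quarter turn so the screw is not left jammed. Then pick up the chrome bubble level and set it gently, window up, in the middle of the lift table. Leave everything else on the counter where it is.

Things in the scene. Friction and masses are not known exactly. Their poses are not given: they have to be found in the camera images.
- lift_wheel (a joint): Black spoked handwheel, 112 mm across, on the lift's vertical screw. Rad: 0 at the bottom stop (firm, gives 2 mm at the handle under 20 N), 25.1 at the top stop; grows as the table rises, when turned clockwise seen from above (so counter-clockwise lowers the table). One turn moves the table 10 mm. It starts 1.5 to 2.7 turns up; 1.6 N at the handle turns it; it stays where left.
- wheel_hub (a point): Centre of the top face of the wheel's hub, on the wheel's vertical axis, 217 mm above the counter. The rim's centre line lies 12 mm below; nothing stands higher but the handle.
- handle_middle (a point): Middle of the revolving handle of the handwheel: an upright black cylinder, 20 mm thick and 50 mm tall, 243.5 mm above the counter, 50 mm from the wheel's axis. It spins freely on its own pin, so it can be held without turning the hand while it goes round. The rim's top is 31 mm below this point.
- table_middle (a point): Middle of the top face of the lift's table: a flat aluminium plate 150 x 120 mm, with fine crossed centre lines and small holes, 85 mm above the counter at the bottom stop, and higher by 10 mm per turn of the wheel. Its x axis (the 150 mm side) points to the wheel's axis, 135 mm away horizontally; z is up. The lift is bolted down and has open space above its table.
- level_middle (a point): Middle (half-way up) of the chrome bubble level: a loose plain chrome cylinder 46 mm across and 30 mm tall, with a round window with a bubble in its top; about 0.14 kg. z is its upward axis. It stands upright on the counter right of the lift (robot's view), with the adapter and the lens cap nearby.
- level: The same bubble level; origin at the centre of its underside.
- adapter: Blue lens mount adapter: flat ring 80 mm across with two small lugs, 22 mm tall; origin at the centre of its underside. Bystander.
- lens_cap: Black round lens cap 72 mm across, 18 mm tall; origin at the centre of its underside. Bystander.
- battery: Gray camera battery, 145 x 100 x 51 mm, lying flat left of the lift; origin at the centre of its underside. Bystander.
- filter: Square smoked glass filter in a steel frame, 112 x 112 x 7 mm, lying flat; origin at the centre of its underside. Bystander.
- cine_lens: Black cine lens standing on its rear cap, 95 mm across, 130 mm tall; origin at the centre of its underside. Bystander.
- matte_box: Black matte box with a hinged top flap, about 170 mm wide, 250 mm tall with the flap up; origin under its middle. Bystander.
- screwdriver: Screwdriver, 170 mm long, lying near the robot; origin under its middle. Bystander.
Mind the look-alikes: they are no part of the job. Of the things that look like the level, take the one that is nearest to the robot's base at the start.

How it is judged (in metres and radians):
On the way, in this order (a step that is already met when the one before it is completed fails the run):
1. the wheel is cranked down to its bottom stop (joint within 0.06 rad of 0) (value of joint lift_wheel below 0.06 rad), for 0.1 s.
2. the wheel is backed off a quarter turn from the stop (1.57 rad, within 0.5 rad) (value of joint lift_wheel between 1.07 and 2.07 rad), for 0.3 s.
3. the level stands on the lift table (horizontal distance between level_middle and table_middle below 0.025 m and z of level_middle in the frame of table_middle below 0.019 m), for 0.2 s.
At the end, for the whole second after the job is handed in: The wheel rests a quarter turn (1.57 rad, within 0.5 rad) above its bottom stop, and the level stands upright and still on the lift table, its centre within 25 mm of the table's middle (all of step 2 and all of step 3 and z of level_middle in the frame of table_middle above 0.011 m and angle between level's own z axis and vertical below 0.1 rad and linear speed of level below 0.02 m/s); the robot touches nothing.
It fails at once if the level is dropped (it moves faster than 0.5 m/s with no finger on it) (contact force between level and the fingers below 0.05 N and linear speed of level above 0.5 m/s).
It fails at once if a bystander is moved by more than 30 mm (distance of any of adapter, lens_cap, battery, filter, cine_lens, matte_box, screwdriver from where it was at the start of the episode above 0.03 m).
It also fails if it takes over 72 s, if anything falls off the work surface, if the arm or the gripper's body presses on something with over 40 N, if the wrist force passes 120 N, or if a joint passes its speed limit or range.

### The arm

A 6-joint arm with a two-finger parallel gripper is mounted at the origin on the work surface. World frame = base frame: x ahead of the robot, y to its left, z up, the work surface at z = 0. Lengths are in m, angles in degrees, forces in N, time in s.
With the tool pointing down it reaches from about 0.25 to 0.725 m from the base axis. Payload 9.7 kg.
Tool frame: the origin (TCP) lies where the fingers leave the gripper's body, on its centre line; the fingertips stand 73 mm ahead of it and the grasp point (between the pads) lies 54 mm ahead of it; z points along the fingers, y is the line along which they close (so a half turn about z gives the same grasp; the last joint's range is limited). The gripper opens to 85 mm and grips with 20 to 120 N. Pads are 22 mm wide; open, the fingers measure 114 mm over their backs; the gripper's body (76 mm by 85 mm) begins 54 mm behind the grasp point. The pads swing forward as they close: fully open they stand 13 mm farther back than shut.
Start: joints at [-64.973, 4.979, 10.078, 95.1, 0, 90], TCP at [0.233, -0.498, 0.304] pointing down, gripper open.
Joint ranges: [-179.16, 179.16], [-48.56, 103.87], [-65.8, 70.77], [-126.05, 130.52], [-82.76, 87.17], [-180, 180]. Speed limits (degrees/s): [127.2, 127.2, 147.25, 180, 180, 180].

### API

Orientations are given as [roll, pitch, yaw] about the fixed x, y, z axes, in that order (R = Rz(yaw) Ry(pitch) Rx(roll)).
In Python, from workcell import sensors, imaging, bot gives the robot as it stands.
- The arm moves only by the tool apply_moves, never from a script. Its argument "rows" is a list of rows, each a list of 3 entries, a list of its own where there are three numbers: the shift along the tool's x, y, z in units of 10 cm (1.0 is 10 cm), then the turn, a rotation vector about the tool's x, y, z in units of 30 degrees (1.0 is 30 degrees), then the opening, from 0 (shut) to 1 (fully open). A call has 1 to 20 rows; each row is the pose to reach, as a shift and turn from the pose commanded when the call began, along the tool's axes at that moment; what a row does not reach only later rows make up. A row lasts 1/10 s, in which the tool goes at most 50 mm and 8.59 degrees, less where a joint would pass 70% of its speed; a pose out of reach is approached as far as the arm can. A call with a number of a shift or a turn outside -1 to 1 is refused whole. A call with a gripper value outside its range is refused whole. The fingers move at their own pace and stop on an object; "force" is the grip in N (left out, the last holds). Time passes only in rows, so rows that repeat a pose let the fingers close. It gives the time, the measured TCP pose, the force, the opening and the grip force at its end, in the units of the state.
- sensors.get_obs(): the state, without advancing time (a new reading comes with each control period).
- imaging.camera(name): name is "scene" or "top" or "wrist"; returns (picture, depth): 420x560x3 uint8, red, green, blue; 420x560 float32, m along the optical axis (not along the pixel's ray), 0 where there is no reading.
- imaging.get_calibration(name): a dict with "intrinsics" (3x3 intrinsics, pixels), "world_from_camera" (4x4, takes a point from camera to world coordinates). Camera axes: x right, y down, z forward; pixel columns grow to the right and rows downward; lengths in m; the calibration is good to about 2 mm. A picture is of the moment at which its call begins: read the wrist's pose just before it. get_calibration takes no time and is no camera call; for the wrist camera it gives the pose at the moment of the call.
- bot.job_done(): hands the job in; it is judged then, once.
The state is a dict: "time": time; "q": joint angles; "qd": joint speeds; "joint_efforts": joint torques, N m; "ee_pos": TCP position; "tcp_rot": TCP orientation; "wrist_force": force on the tool from outside, world axes, zero at the start; "torque": the same for the moment, N m; "opening": finger opening in m; "grasp_force": force on a finger pad.
Only numpy, scipy, OpenCV 4.12 (cv2) and the standard library are available. Lean on these libraries where they do the work, as an engineer would, in place of code of your own. Each camera call takes 0.05 s, during which the arm holds its last target. There are 200 camera calls.

## Working session

There is one attempt and no reset: what is moved stays moved. The work goes in short steps, Python scripts to look and compute and a tool call to move; the robot and the scene stay as the last step left them, time stands still between calls to the robot, and variables do not carry over. Pictures are saved under pics/ and viewed, at most 10 in all, crops included, and the job is handed in when it is done.

Besides the shell and the picture viewer there is one more tool, called as name(argument=value, ...), one argument or row to a line, values as JSON. apply_moves: Moves the arm, as the interface text tells. Its arguments: {"type":"object","properties":{"rows":{"type":"array"},"force":{"type":"number"}},"required":["rows"]}

```bash
mkdir -p pics; ls
cat > h.py <<'E'
import numpy as np, cv2
from workcell import sensors, imaging, bot
def snap(n,f):
    p,d=imaging.camera(n); c=imaging.get_calibration(n)
    cv2.imwrite(f'pics/{f}.png',p[:,:,::-1]); np.savez(f'pics/{f}.npz',p=p,d=d,K=c['intrinsics'],T=c['world_from_camera'])
def load(f): return np.load(f'pics/{f}.npz')
def pt(z,u,v,dz=None):
    d=float(np.median(z['d'][v-1:v+2,u-1:u+2])) if dz is None else dz
    K,T=z['K'],z['T']
    return (T@np.array([(u-K[0,2])/K[0,0]*d,(v-K[1,2])/K[1,1]*d,d,1]))[:3]
def ray(z,u,v,h):
    K,T=z['K'],z['T']; r=T[:3,:3]@np.array([(u-K[0,2])/K[0,0],(v-K[1,2])/K[1,1],1]); o=T[:3,3]
    return o+r*(h-o[2])/r[2]
def cloud(z):
    K,T,d=z['K'],z['T'],z['d']; v,u=np.indices(d.shape)
    P=np.stack([(u-K[0,2])/K[0,0]*d,(v-K[1,2])/K[1,1]*d,d],-1)
    return P@T[:3,:3].T+T[:3,3]
E
python3 - <<'E'
from h import *
o=sensors.get_obs(); print(o)
snap('scene','s0'); snap('top','t0')
a=cv2.imread('pics/s0.png');b=cv2.imread('pics/t0.png')
print(load('t0')['T'],load('s0')['T'])
E
```

```text
pics
{'time': 0.0, 'q': array([-6.49724111e+01,  5.01159727e+00,  1.00353267e+01,  9.51002146e+01,
       -7.72611366e-04,  9.00013641e+01]), 'qd': array([ 0.10841244,  0.02693958, -0.01649754, -0.07773775,  0.08183293,
        0.01843392]), 'joint_efforts': array([ 3.92955571e-04, -5.20385814e+01,  4.64807332e+01,  1.60393986e-02,
        2.11120806e-05, -2.35572116e-05]), 'ee_pos': array([ 0.23262181, -0.49823935,  0.30318606]), 'tcp_rot': array([-1.79923515e+02,  7.74431647e-04,  2.50262258e+01]), 'wrist_force': array([0.23138554, 0.18891465, 0.39881059]), 'torque': array([-0.01254502, -0.00896277, -0.00854475]), 'grasp_force': 0.0, 'opening': 0.08559069845695776}
[[ 0.0210496  -0.99350715  0.11180548  0.4080845 ]
 [-0.99974469 -0.02183558 -0.00580989  0.01211202]
 [ 0.00821351 -0.11165464 -0.99371313  1.682996  ]
 [ 0.          0.          0.          1.        ]] [[ 0.83866491  0.37742733 -0.39267005  1.03717699]
 [ 0.5443634  -0.60416395  0.58194021 -0.676545  ]
 [-0.01759695 -0.70180804 -0.71214873  1.00232039]
 [ 0.          0.          0.          1.        ]]
```

View pics/s0.png

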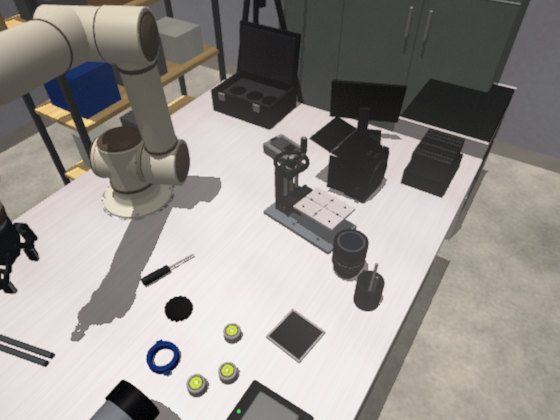

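View pics/t0.png

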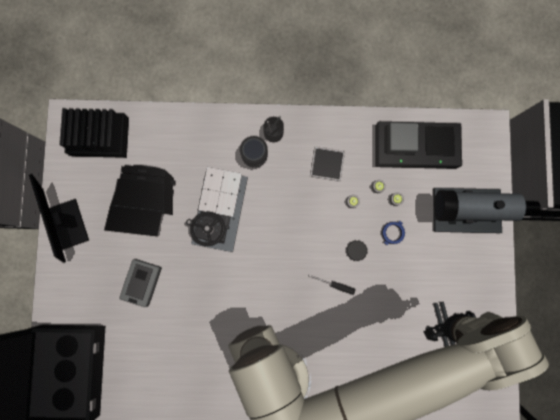

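Three level look-alikes: top (353,201), (378,186) and (397,199), which are scene (232,331), (227,372) and (196,384). The wheel is at top (208,229) and the table at about (220,193). Next I'll measure their distances and enlarge the crops.

Run:
```python
from h import *
t=load('t0'); s=load('s0')
for u,v in [(353,201),(378,186),(397,199)]:
    p=pt(t,u,v); r=ray(t,u,v,.03); print('T',u,v,p.round(4),r.round(4),np.hypot(*r[:2]).round(3))
for u,v in [(232,331),(227,372),(196,384)]:
    p=pt(s,u,v); print('S',u,v,p.round(4),np.hypot(*p[:2]).round(3))
for n,z in (('t',t),('s',s)):
    P=cloud(z); 
    reg=(P[...,0]>.3)&(P[...,0]<.9)&(P[...,1]>-.1)&(P[...,1]<.5)
    m=reg&(P[...,2]>.08)&(P[...,2]<.13); print(n,m.sum(),np.median(P[m],0).round(4))
    m=reg&(P[...,2]>.19)&(P[...,2]<.222); print(n,'wheel',m.sum(),P[m].min(0).round(3),P[m].max(0).round(3),P[m].mean(0).round(3))
    m=reg&(P[...,2]>.235)&(P[...,2]<.275)&(P[...,0]<.7)&(P[...,1]>.05); print(n,'handle',m.sum(),P[m].mean(0).round(3),P[m].min(0).round(3),P[m].max(0).round(3))
a=t['p'][150:260,170:250,::-1]; b=t['p'][170:225,335:415,::-1]; c=s['p'][310:400,180:250,::-1]; d=s['p'][125:250,255:365,::-1]
f=lambda i,k:cv2.resize(i,None,fx=k,fy=k,interpolation=cv2.INTER_CUBIC)
o=np.zeros((600,800,3),np.uint8)
for im,x,y in ((f(a,4)[:330],0,0),(f(b,4.5)[:260],0,335),(f(d,3.6)[:,:400],380,0)):
    im=im[:600-y,:800-x]; o[y:y+im.shape[0],x:x+im.shape[1]]=im
cv2.imwrite('pics/c0.png',o)
```

```text
T 353 201 [ 0.621  -0.2671  0.0307] [ 0.6211 -0.2672  0.03  ] 0.676
T 378 186 [ 0.6771 -0.3564  0.028 ] [ 0.6768 -0.356   0.03  ] 0.765
T 397 199 [ 0.6319 -0.4236  0.0288] [ 0.6317 -0.4233  0.03  ] 0.76
S 232 331 [ 0.6254 -0.2707  0.0337] 0.681
S 227 372 [ 0.6809 -0.3644  0.0324] 0.772
S 196 384 [ 0.6374 -0.4267  0.0323] 0.767
t 2254 [0.6469 0.1871 0.1006]
t wheel 623 [0.45  0.166 0.19 ] [0.558 0.499 0.222] [0.501 0.237 0.207]
t handle 44 [0.518 0.266 0.264] [0.509 0.258 0.239] [0.528 0.276 0.274]
s 3507 [0.6523 0.191  0.1004]
s wheel 519 [0.449 0.161 0.19 ] [0.556 0.494 0.221] [0.503 0.222 0.208]
s handle 82 [0.518 0.26  0.256] [0.508 0.251 0.236] [0.527 0.275 0.272]
```

View pics/c0.png

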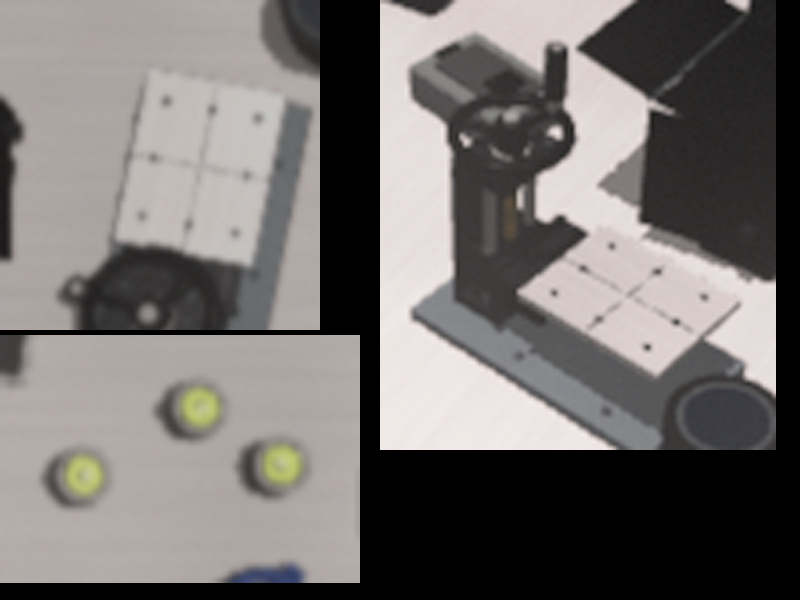

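The level to take is the one at top (353,201) / scene (232,331). It lies 0.68 m from the base against 0.76 m and 0.77 m for the other two, and it is the closest to the lift. The crop shows the table's centre cross at about top (220.5,192), the hub at (207,228) and the handle top at (188,223). Next I'll refine the geometry.

Run:
```python
from h import *
from scipy.optimize import least_squares
t=load('t0'); s=load('s0')
print('hub T',ray(t,206.75,228.25,.217).round(4),'handle top',ray(t,188.3,222.8,.2685).round(4),'cross T',ray(t,220.5,191.75,.1).round(4))
# scene crop offset (255,125) scale 3.6, placed at x=380: cross (628,297), hub(513,140?), handle top (556,46)
f=lambda x,y:(255+(x-380)/3.6,125+y/3.6)
print('S cross',ray(s,*f(628,297),.1).round(4),'handle top',ray(s,*f(556,48),.2685).round(4),'hub',ray(s,*f(513,132),.217).round(4))
for n,z in (('t',t),('s',s)):
    P=cloud(z); m=(abs(P[...,2]-.205)<.009)&(np.hypot(P[...,0]-.503,P[...,1]-.222)<.07)
    q=P[m][:,:2]; c=np.array([.503,.222])
    for _ in range(5):
        r=np.hypot(*(q-c).T); k=q[(r>.042)&(r<.066)]
        c=least_squares(lambda c:np.hypot(*(k-c).T)-.050,c,loss='soft_l1',f_scale=.004).x
    print(n,'rim',c.round(4),len(k))
    m=(abs(P[...,2]-.1)<.012)&(np.hypot(P[...,0]-.65,P[...,1]-.19)<.11)
    q=P[m]; print('table z',np.percentile(q[:,2],[10,50,90]).round(4), cv2.minAreaRect((q[:,:2]*1000).astype(np.float32)))
    for nm,(u,v) in dict(cine=(253,151),cap=(357,250),adp=(393,233)).items():
        if n=='t': print(nm,pt(z,u,v).round(3))
    L=P[(P[...,2]>.012)&(np.hypot(P[...,0]-.622,P[...,1]+.268)<.045)]; print('level',cv2.minEnclosingCircle((L[:,:2]*1000).astype(np.float32)),L[:,:2].mean(0))
```

```text
hub T [0.5015 0.2196 0.217 ] handle top [0.5134 0.2682 0.2685] cross T [0.6338 0.1942 0.1   ]
S cross [0.636  0.1951 0.1   ] handle top [0.5167 0.2672 0.2685] hub [0.5111 0.2085 0.217 ]
t rim [0.5033 0.2193] 318
table z [0.0951 0.1001 0.1047] ((627.0297241210938, 199.2115478515625), (121.02583312988281, 169.4856719970703), 80.7555923461914)
cine [0.77  0.086 0.132]
cap [ 0.449 -0.284  0.02 ]
adp [ 0.513 -0.416 -0.002]
level ((624.6424560546875, -266.8708801269531), 24.203855514526367) [ 0.62228525 -0.2663159 ]
s rim [0.5028 0.2142] 319
table z [0.0967 0.1005 0.1028] ((626.0675048828125, 195.40206909179688), (124.61628723144531, 168.61972045898438), 80.32215881347656)
level ((621.0928344726562, -270.4414978027344), 23.76810646057129) [ 0.62468829 -0.27326133]
```

apply_moves(
  rows=[
    [[0,0,-0.5],[0,0,0],0.5],
    [[0.4,-0.4,-0.8],[0,0,0],0.5],
    [[0.7,-0.7,-0.8],[0,0,0],0.5],
    [[1,-1,-0.8],[0,0,0],0.5],
    [[1,-1,-0.8],[0,0,0],0.5],
  ],
)

```text
time: 0.6
ee_pos: [0.282, -0.3617, 0.3852]
tcp_rot: [179.9, -0.1, 25.2]
wrist_force: [-0.1, -0.2, 0.4]
opening: 0.0427
grasp_force: 0.0
```

apply_moves(
  rows=[
    [[0.35,-0.35,0],[0,0,0],0.5],
    [[0.7,-0.7,0],[0,0,0],0.5],
    [[1,-1,0],[0,0,0],0.5],
    [[1,-1,0],[0,0,0],0.5],
  ],
)

```text
time: 1.0
ee_pos: [0.3302, -0.2294, 0.3841]
tcp_rot: [-180.0, -0.0, 25.3]
wrist_force: [-1.0, -1.4, 0.2]
opening: 0.0424
grasp_force: 0.0
```

apply_moves(
  rows=[
    [[0.35,-0.35,0],[0,0,0],0.5],
    [[0.7,-0.7,0],[0,0,0],0.5],
    [[1,-1,0],[0,0,0],0.5],
    [[1,-1,0],[0,0,0],0.5],
  ],
)

```text
time: 1.4
ee_pos: [0.3788, -0.0967, 0.3834]
tcp_rot: [-179.9, -0.0, 25.3]
wrist_force: [-0.0, -0.9, -0.3]
opening: 0.0428
grasp_force: 0.0
```

apply_moves(
  rows=[
    [[0.35,-0.35,0],[0,0,0],0.5],
    [[0.7,-0.7,0],[0,0,0],0.5],
    [[1,-1,0],[0,0,0],0.5],
    [[1,-1,0],[0,0,0],0.5],
  ],
)

```text
time: 1.8
ee_pos: [0.4274, 0.0358, 0.3827]
tcp_rot: [-179.9, 0.1, 25.2]
wrist_force: [-0.1, -1.0, 0.1]
opening: 0.0429
grasp_force: 0.0
```

apply_moves(
  rows=[
    [[0.35,-0.35,0],[0,0,0],0.5],
    [[0.7,-0.7,0],[0,0,0],0.5],
    [[1,-1,0],[0,0,0],0.5],
    [[1,-1,0],[0,0,0],0.5],
    [[1,-1,0],[0,0,0],0.5],
  ],
)

```text
time: 2.3
ee_pos: [0.4749, 0.1656, 0.383]
tcp_rot: [180.0, 0.1, 25.1]
wrist_force: [0.7, 0.6, 0.2]
opening: 0.0429
grasp_force: 0.0
```

Run:
```python
from h import *
print(sensors.get_obs()['ee_pos'],sensors.get_obs()['q'].round(1))
snap('wrist','w0'); t=load('t0'); P=cloud(t)
m=(P[...,2]>.21)&(P[...,1]>.29)&(P[...,0]>.35)&(P[...,0]<.9)&(P[...,1]<.6)&(P[...,2]<.3); print(np.percentile(P[m],[0,5,50,100],axis=0).round(3))
z=load('w0');P=cloud(z); 
m=(abs(P[...,2]-.26)<.02)&(P[...,1]>.2)&(np.hypot(P[...,0]-.505,P[...,1]-.218)<.09); print('handle',m.sum(),P[m].min(0),P[m].max(0),P[m].mean(0))
```

```text
[0.47486148 0.16559099 0.38303226] [ 19.2   1.2  15.1 104.   -0.  174.2]Traceback (most recent call last):
  File "<stdin>", line 4, in <module>
    return _quantile_unchecked(
        a, q, axis, out, overwrite_input, method, keepdims, weights)
    return _ureduce(a,
                    func=_quantile_ureduce_func,
    ...<5 lines>...
                    overwrite_input=overwrite_input,
                    method=method)
    r = func(a, **kwargs)
    result = _quantile(arr,
                       quantiles=q,
    ...<2 lines>...
                       out=out,
                       weights=wgt)
    slices_having_nans = np.isnan(arr[-1, ...])
                                  ~~~^^^^^^^^^
IndexError: index -1 is out of bounds for axis 0 with size 0
```

View pics/w0.png

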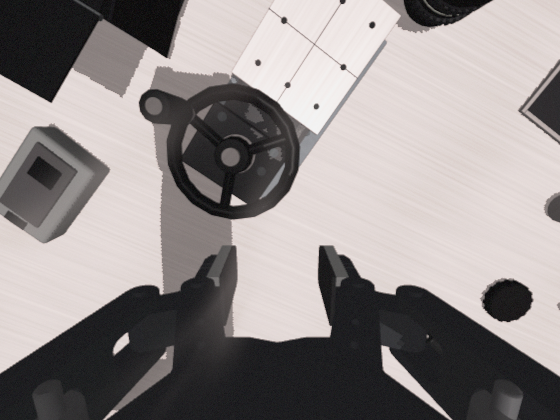

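The wrist view shows the handle's top face at (152,106), the hub at (230,156) and the table cross at (315,44). j6 is near its limit at this yaw, so I'll turn the tool 90° first.

Run:
```python
from h import *
z=load('w0')
for n,u,v,h in (('handle',152,105,.2685),('hub',230.5,155,.217),('cross',316,44,.1)): print(n,ray(z,u,v,h).round(4),pt(z,int(u),int(v)).round(4))
P=cloud(z); m=(P[...,2]>.2)&(P[...,1]>.29); print(m.sum(), P[m].min(0) if m.any() else '')
```

```text
handle [0.5163 0.2667 0.2685] [0.5165 0.266  0.2701]
hub [0.502  0.2184 0.217 ] [0.5027 0.218  0.2232]
cross [0.636  0.1925 0.1   ] [0.6358 0.1925 0.1007]
0
```

apply_moves(
  rows=[
    [[0,0,0],[0,0,-0.28],0.5],
    [[0,0,0],[0,0,-0.56],0.5],
    [[0,0,0],[0,0,-0.84],0.5],
    [[0,0,0],[0,0,-1],0.5],
  ],
)

```text
time: 2.75
ee_pos: [0.4741, 0.1642, 0.3845]
tcp_rot: [180.0, -0.0, 55.2]
wrist_force: [0.3, -0.1, -0.2]
opening: 0.0427
grasp_force: 0.0
```

apply_moves(
  rows=[
    [[0,0,0],[0,0,-0.28],0.5],
    [[0,0,0],[0,0,-0.56],0.5],
    [[0,0,0],[0,0,-0.84],0.5],
    [[0,0,0],[0,0,-1],0.5],
  ],
)

```text
time: 3.15
ee_pos: [0.4742, 0.1641, 0.3845]
tcp_rot: [179.9, -0.0, 85.2]
wrist_force: [-1.0, 0.1, 0.3]
opening: 0.0425
grasp_force: 0.0
```

apply_moves(
  rows=[
    [[0,0,0],[0,0,-0.28],0.5],
    [[0,0,0],[0,0,-0.56],0.5],
    [[0,0,0],[0,0,-0.84],0.5],
    [[0,0,0],[0,0,-1],0.5],
    [[0,0,0],[0,0,-1],0.5],
  ],
)

```text
time: 3.65
ee_pos: [0.4742, 0.1644, 0.3844]
tcp_rot: [180.0, 0.0, 115.0]
wrist_force: [-0.7, 0.1, 0.1]
opening: 0.0429
grasp_force: 0.0
```

apply_moves(
  rows=[
    [[0.35,0.4,0],[0,0,0],0.5],
    [[0.75,0.815,0],[0,0,0],0.5],
    [[0.75,0.815,0],[0,0,0],0.5],
    [[0.75,0.815,0.3],[0,0,0],0.5],
    [[0.75,0.815,0.6],[0,0,0],0.5],
    [[0.75,0.815,0.84],[0,0,0],0.5],
    [[0.75,0.815,0.84],[0,0,0],0.5],
    [[0.75,0.815,0.84],[0,0,0],0],
    [[0.75,0.815,0.84],[0,0,0],0],
    [[0.75,0.815,0.84],[0,0,0],0],
    [[0.75,0.815,0.84],[0,0,0],0],
  ],
  force=40,
)

```text
time: 4.75
ee_pos: [0.5165, 0.268, 0.3019]
tcp_rot: [179.9, 0.1, 115.0]
wrist_force: [-2.4, -5.9, 5.3]
opening: 0.019
grasp_force: 39.3
```

```bash
cat >> h.py <<'E'
def circ(p0,steps,yaw=115,R=.5):
    c=lambda p:np.array([np.cos(np.radians(p-yaw)),np.cos(np.radians(p-yaw+90))])*R
    return [[round(float(x),2) for x in c(p0+s)-c(p0)] for s in steps]
E
python3 -c "
from h import *
print(circ(73.7,range(15,301,15)))"
```

```text
[[0.07, -0.11], [0.11, -0.23], [0.12, -0.36], [0.1, -0.49], [0.04, -0.61], [-0.05, -0.71], [-0.15, -0.78], [-0.28, -0.82], [-0.41, -0.83], [-0.54, -0.8], [-0.65, -0.75], [-0.75, -0.66], [-0.82, -0.55], [-0.87, -0.43], [-0.87, -0.3], [-0.85, -0.17], [-0.79, -0.05], [-0.71, 0.05], [-0.6, 0.12], [-0.47, 0.16]]
```

apply_moves(
  rows=[
    [[0.07,-0.11,0],[0,0,0],0],
    [[0.11,-0.23,0],[0,0,0],0],
    [[0.12,-0.36,0],[0,0,0],0],
    [[0.1,-0.49,0],[0,0,0],0],
    [[0.04,-0.61,0],[0,0,0],0],
    [[-0.05,-0.71,0],[0,0,0],0],
    [[-0.05,-0.71,0],[0,0,0],0],
  ],
)

```text
time: 5.45
ee_pos: [0.4532, 0.2333, 0.3019]
tcp_rot: [179.9, -0.0, 115.0]
wrist_force: [-7.8, 0.4, 8.0]
opening: 0.0192
grasp_force: 41.0
```

```bash
python3 -c "
from h import *
o=sensors.get_obs();print(o['ee_pos'],o['wrist_force'],o['q'].round(1))
p=o['ee_pos'][:2]-[.5022,.2184];print(np.hypot(*p),np.degrees(np.arctan2(p[1],p[0])))
print(circ(163.7,range(15,181,15)))"
```

```text
[0.45323569 0.23326245 0.30190715] [-7.75099806  0.36347747  8.00755101] [27.2 -0.7  4.  94.6  0.  92.2]
0.05117026336749957 163.1150459014356
[[-0.11, -0.07], [-0.23, -0.11], [-0.36, -0.12], [-0.49, -0.1], [-0.61, -0.04], [-0.71, 0.05], [-0.78, 0.15], [-0.82, 0.28], [-0.83, 0.41], [-0.8, 0.54], [-0.75, 0.65], [-0.66, 0.75]]
```

apply_moves(
  rows=[
    [[-0.11,-0.07,0],[0,0,0],0],
    [[-0.23,-0.11,0],[0,0,0],0],
    [[-0.36,-0.12,0],[0,0,0],0],
    [[-0.49,-0.1,0],[0,0,0],0],
    [[-0.61,-0.04,0],[0,0,0],0],
    [[-0.71,0.05,0],[0,0,0],0],
    [[-0.78,0.15,0],[0,0,0],0],
    [[-0.82,0.28,0],[0,0,0],0],
    [[-0.83,0.41,0],[0,0,0],0],
    [[-0.8,0.54,0],[0,0,0],0],
    [[-0.75,0.65,0],[0,0,0],0],
    [[-0.66,0.75,0],[0,0,0],0],
    [[-0.66,0.75,0],[0,0,0],0],
  ],
)

```text
time: 6.75
ee_pos: [0.55, 0.2078, 0.3019]
tcp_rot: [179.9, -0.1, 115.1]
wrist_force: [-6.5, 3.6, 10.8]
opening: 0.019
grasp_force: 41.6
```

```bash
cat > st.py <<'E'
from h import *
import sys
o=sensors.get_obs();print(o['ee_pos'],o['wrist_force'].round(1),o['q'].round(1))
p=o['ee_pos'][:2]-[.5022,.2184];f=np.arctan2(p[1],p[0]);print('r',np.hypot(*p),'ang',np.degrees(f),'tangential F',o['wrist_force'][:2]@[-np.sin(f),np.cos(f)],'radial',o['wrist_force'][:2]@[np.cos(f),np.sin(f)])
E
python3 st.py; python3 -c "
from h import *
print(circ(343.7,range(10,181,10)))"
```

```text
[0.55000642 0.20776658 0.30188356] [-6.5  3.6 10.8] [20.6 10.2 15.6 95.3  0.1 85.5]
r 0.04897472236192543 ang -12.539965812857435 tangential F 2.1252100125189344 radial -7.16347469030895
[[0.07, 0.05], [0.15, 0.09], [0.23, 0.11], [0.32, 0.12], [0.41, 0.12], [0.49, 0.1], [0.57, 0.06], [0.64, 0.01], [0.71, -0.05], [0.76, -0.12], [0.8, -0.19], [0.82, -0.28], [0.83, -0.36], [0.82, -0.45], [0.8, -0.54], [0.77, -0.62], [0.72, -0.69], [0.66, -0.75]]
```

apply_moves(
  rows=[
    [[0.07,0.05,0],[0,0,0],0],
    [[0.15,0.09,0],[0,0,0],0],
    [[0.23,0.11,0],[0,0,0],0],
    [[0.32,0.12,0],[0,0,0],0],
    [[0.41,0.12,0],[0,0,0],0],
    [[0.49,0.1,0],[0,0,0],0],
    [[0.57,0.06,0],[0,0,0],0],
    [[0.64,0.01,0],[0,0,0],0],
    [[0.71,-0.05,0],[0,0,0],0],
    [[0.76,-0.12,0],[0,0,0],0],
    [[0.8,-0.19,0],[0,0,0],0],
    [[0.82,-0.28,0],[0,0,0],0],
    [[0.83,-0.36,0],[0,0,0],0],
    [[0.82,-0.45,0],[0,0,0],0],
    [[0.8,-0.54,0],[0,0,0],0],
    [[0.77,-0.62,0],[0,0,0],0],
    [[0.72,-0.69,0],[0,0,0],0],
    [[0.66,-0.75,0],[0,0,0],0],
    [[0.66,-0.75,0],[0,0,0],0],
  ],
)

```text
time: 8.65
ee_pos: [0.4535, 0.2338, 0.3019]
tcp_rot: [179.9, -0.1, 115.0]
wrist_force: [-8.0, 0.1, 9.7]
opening: 0.0191
grasp_force: 41.1
```

```bash
python3 st.py; python3 -c "
from h import *
print(circ(163.7,range(5,91,5)))
snap('scene','s1');z=load('s1');P=cloud(z)
m=(abs(P[...,2]-.095)<.014)&(np.hypot(P[...,0]-.655,P[...,1]-.19)<.06);print(np.percentile(P[m][:,2],[10,50,90]))"
```

```text
[0.45345104 0.23378949 0.30186285] [-8.   0.1  9.7] [27.2 -0.6  4.1 94.6  0.1 92.2]
r 0.05112041967162109 ang 162.4796860087895 tangential F 2.286022920547973 radial 7.630606169791974
[[-0.03, -0.03], [-0.07, -0.05], [-0.11, -0.07], [-0.15, -0.09], [-0.19, -0.1], [-0.23, -0.11], [-0.28, -0.12], [-0.32, -0.12], [-0.36, -0.12], [-0.41, -0.12], [-0.45, -0.11], [-0.49, -0.1], [-0.53, -0.08], [-0.57, -0.06], [-0.61, -0.04], [-0.64, -0.01], [-0.68, 0.01], [-0.71, 0.05]]
[0.08543201 0.08790929 0.09049692]
```

apply_moves(
  rows=[
    [[-0.07,-0.05,0],[0,0,0],0],
    [[-0.15,-0.09,0],[0,0,0],0],
    [[-0.23,-0.11,0],[0,0,0],0],
    [[-0.32,-0.12,0],[0,0,0],0],
    [[-0.41,-0.12,0],[0,0,0],0],
    [[-0.49,-0.1,0],[0,0,0],0],
    [[-0.57,-0.06,0],[0,0,0],0],
    [[-0.64,-0.01,0],[0,0,0],0],
    [[-0.64,-0.01,0],[0,0,0],0],
  ],
)

```text
time: 9.6
ee_pos: [0.4814, 0.1745, 0.3019]
tcp_rot: [179.9, 0.1, 114.9]
wrist_force: [-0.7, -6.1, 9.3]
opening: 0.0188
grasp_force: 41.4
```

```bash
python3 st.py; python3 -c "
from h import *
print(circ(243.7,range(4,85,4)))"
```

```text
[0.48138645 0.17450423 0.3018745 ] [-0.7 -6.1  9.3] [20.  -0.4  4.3 94.5 -0.1 85. ]
r 0.04858026538029131 ang -115.3683663001104 tangential F 2.0014982601804405 radial 5.793404589751091
[[-0.03, 0.02], [-0.05, 0.05], [-0.07, 0.07], [-0.1, 0.1], [-0.11, 0.13], [-0.13, 0.16], [-0.15, 0.19], [-0.16, 0.22], [-0.17, 0.26], [-0.18, 0.29], [-0.18, 0.33], [-0.19, 0.36], [-0.19, 0.4], [-0.19, 0.43], [-0.18, 0.47], [-0.18, 0.5], [-0.17, 0.53], [-0.16, 0.57], [-0.14, 0.6], [-0.13, 0.63], [-0.11, 0.66]]
```

apply_moves(
  rows=[
    [[-0.03,0.02,0],[0,0,0],0],
    [[-0.05,0.05,0],[0,0,0],0],
    [[-0.07,0.07,0],[0,0,0],0],
    [[-0.07,0.07,0],[0,0,0],0],
  ],
)

```text
time: 10.0
ee_pos: [0.4904, 0.1715, 0.3019]
tcp_rot: [179.8, 0.1, 115.0]
wrist_force: [-0.8, -5.8, 8.7]
opening: 0.0188
grasp_force: 41.4
```

```bash
python3 st.py; python3 -c "
from h import *
print(circ(255.7,range(6,15,6)))"
```

```text
[0.49040328 0.17151179 0.30188729] [-0.8 -5.8  8.7] [19.3  0.6  5.3 94.5 -0.1 84.4]
r 0.048349424430745996 ang -104.12208710246716 tangential F 0.5943121849816667 radial 5.832921151067252
[[-0.03, 0.04], [-0.06, 0.09]]
```

apply_moves(
  rows=[
    [[-0.03,0.04,0],[0,0,0],0],
    [[-0.03,0.04,0],[0,0,0],0],
  ],
)

```text
time: 10.2
ee_pos: [0.4935, 0.1709, 0.3018]
tcp_rot: [-179.9, -0.1, 115.0]
wrist_force: [-14.0, -3.3, 12.9]
opening: 0.0189
grasp_force: 41.8
```

apply_moves(
  rows=[
    [[-0.01,0.01,0],[0,0,0],0],
    [[-0.01,0.015,0],[0,0,0],0],
    [[-0.01,0.015,0],[0,0,0],0],
    [[-0.01,0.015,0],[0,0,0],0],
  ],
)

```text
time: 10.6
ee_pos: [0.4938, 0.1708, 0.3018]
tcp_rot: [-179.8, -0.1, 115.0]
wrist_force: [-22.4, -1.0, 14.6]
opening: 0.0186
grasp_force: 42.0
```

```bash
python3 st.py; python3 -c "
from h import *
print(circ(263.7,range(-10,-101,-10)))"
```

```text
[0.49384939 0.1707966  0.30180101] [-22.4  -1.   14.6] [19.   1.3  6.  94.9  0.1 84. ]
r 0.04833028076555008 ang -99.94961684179343 tangential F -21.911971509299164 radial 4.858531440605593
[[0.05, -0.07], [0.11, -0.13], [0.19, -0.18], [0.27, -0.21], [0.35, -0.23], [0.44, -0.24], [0.53, -0.23], [0.61, -0.21], [0.69, -0.17], [0.76, -0.12]]
```

apply_moves(
  rows=[
    [[0.05,-0.07,0],[0,0,0],0],
    [[0.11,-0.13,0],[0,0,0],0],
    [[0.19,-0.18,0],[0,0,0],0],
    [[0.27,-0.21,0],[0,0,0],0],
    [[0.35,-0.23,0],[0,0,0],0],
    [[0.44,-0.24,0],[0,0,0],0],
    [[0.53,-0.23,0],[0,0,0],0],
    [[0.61,-0.21,0],[0,0,0],0],
    [[0.69,-0.17,0],[0,0,0],0],
    [[0.72,-0.15,0],[0,0,0],0],
    [[0.72,-0.15,0],[0,0,0],0],
    [[0.72,-0.15,0],[0,0,0],0],
    [[0.72,-0.15,0],[0,0,0],0],
  ],
)

```text
time: 11.9
ee_pos: [0.4524, 0.2304, 0.3019]
tcp_rot: [179.8, -0.1, 115.0]
wrist_force: [-3.6, 1.8, 8.1]
opening: 0.0189
grasp_force: 41.4
```

```bash
python3 st.py
```

```text
[0.45242393 0.23042193 0.30188986] [-3.6  1.8  8.1] [27.  -1.   3.7 94.5  0.1 91.9]
r 0.051207262185486914 ang 166.42193322868494 tangential F -0.9121924175691335 radial 3.9668847828809515
```

apply_moves(
  rows=[
    [[0,0,0],[0,0,0],0.5],
    [[0,0,0],[0,0,0],0.5],
    [[0,0,0],[0,0,0],0.5],
    [[0,0,-0.3],[0,0,0],0.5],
    [[0,0,-0.7],[0,0,0],0.5],
    [[0,0,-0.8],[0,0,0],0.5],
    [[-0.3,0,-0.8],[0,0,0],0.5],
    [[-0.7,0,-0.8],[0,0,0],0.5],
    [[-1,-0.1,-0.8],[0,0,0],0.5],
    [[-1,-0.1,-0.8],[0,0,0],0.5],
  ],
)

```text
time: 12.9
ee_pos: [0.4861, 0.1322, 0.3795]
tcp_rot: [-180.0, 0.0, 114.8]
wrist_force: [-0.6, 0.3, -1.2]
opening: 0.0424
grasp_force: 0.0
```

apply_moves(
  rows=[
    [[-0.4,0,0],[0,0,0],0.5],
    [[-0.8,-0.1,0],[0,0,0],0.5],
    [[-1,-0.1,0],[0,0,0],0.5],
    [[-1,-0.1,0],[0,0,0],1],
  ],
)

```text
time: 13.3
ee_pos: [0.5194, 0.0385, 0.3792]
tcp_rot: [-180.0, -0.0, 114.9]
wrist_force: [0.5, -0.2, 0.4]
opening: 0.0559
grasp_force: 0.0
```

apply_moves(
  rows=[
    [[-0.4,0,0],[0,0,0],1],
    [[-0.8,-0.1,0],[0,0,0],1],
    [[-1,-0.1,0],[0,0,0],1],
    [[-1,-0.1,0],[0,0,0],1],
  ],
)

```text
time: 13.7
ee_pos: [0.5526, -0.0556, 0.379]
tcp_rot: [-179.9, -0.0, 114.9]
wrist_force: [0.4, -0.4, 0.0]
opening: 0.0853
grasp_force: 0.0
```

apply_moves(
  rows=[
    [[-0.4,0,0],[0,0,0],1],
    [[-0.8,-0.1,0],[0,0,0],1],
    [[-1,-0.1,0],[0,0,0],1],
    [[-1,-0.1,0],[0,0,0],1],
    [[-1,-0.1,0],[0,0,0],1],
  ],
)

```text
time: 14.2
ee_pos: [0.5852, -0.1481, 0.3797]
tcp_rot: [-180.0, -0.0, 115.1]
wrist_force: [0.4, 0.8, 0.4]
opening: 0.0857
grasp_force: 0.0
```

Run:
```python
from h import *
o=sensors.get_obs();print(o['ee_pos'],o['q'].round(1))
snap('wrist','w1'); snap('scene','s2')
P=cloud(load('w1')); m=(P[...,2]>.02)&(P[...,2]<.045)&(np.hypot(P[...,0]-.623,P[...,1]+.269)<.04)
print(m.sum(),P[m].min(0),P[m].max(0),P[m].mean(0)) if m.any() else 0
q=(P[m][:,:2]*1000).astype(np.float32);print(cv2.minEnclosingCircle(q))
cv2.imwrite('pics/v1.png',np.hstack([load('w1')['p'][:,:,::-1][:, :400],load('s2')['p'][100:300,200:400,::-1].repeat(2,0).repeat(2,1)[:420] if 0 else cv2.resize(load('s2')['p'][110:260,240:380,::-1],(392,420))]))
```

```text
[ 0.58522879 -0.14813311  0.3796555 ] [-14.2  15.6  30.9 105.3   0.   50.7]
665 [ 0.59892958 -0.29147763  0.02012964] [ 0.64443932 -0.24585257  0.03387764] [ 0.62080354 -0.26659852  0.03046464]
((621.62890625, -268.5495300292969), 23.224952697753906)
```

View pics/v1.png

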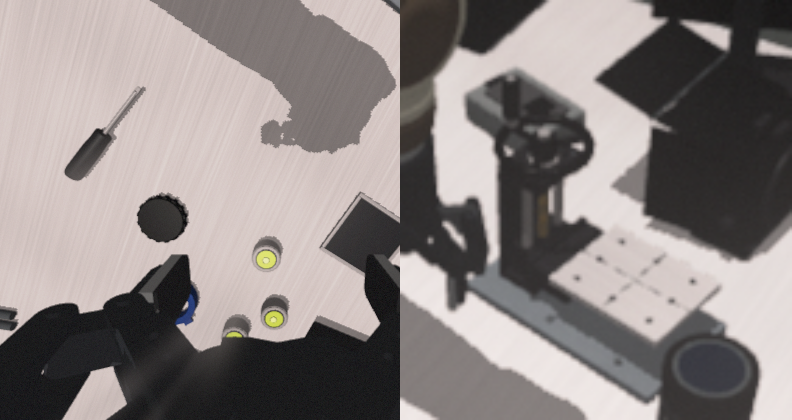

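Wrist view: the wanted level is at (265,256), beside the lens cap at (162,217). The scene crop shows the lift table low and undisturbed. Now I'll descend and grasp.

apply_moves(
  rows=[
    [[-0.4,-0.1,0.2],[0,0,0],1],
    [[-0.75,-0.18,0.5],[0,0,0],1],
    [[-1,-0.18,0.8],[0,0,0],1],
    [[-1,-0.18,1],[0,0,0],1],
    [[-1,-0.18,1],[0,0,0],1],
  ],
)

```text
time: 14.8
ee_pos: [0.6105, -0.2466, 0.2766]
tcp_rot: [-179.8, -0.2, 115.0]
wrist_force: [-0.7, 0.4, -0.2]
opening: 0.0854
grasp_force: 0.0
```

apply_moves(
  rows=[
    [[-0.24,0,0.3],[0,0,0],1],
    [[-0.24,0,0.7],[0,0,0],1],
    [[-0.24,0,1],[0,0,0],1],
    [[-0.24,0,1],[0,0,0],1],
    [[-0.24,0,1],[0,0,0],1],
  ],
)

```text
time: 15.3
ee_pos: [0.6217, -0.2685, 0.1822]
tcp_rot: [179.9, 0.1, 115.1]
wrist_force: [0.5, -0.9, 1.0]
opening: 0.0858
grasp_force: 0.0
```

Run:
```python
from h import *
o=sensors.get_obs();print(o['ee_pos'],o['q'].round(1),o['wrist_force'])
d=np.array([.6215,-.2685])-o['ee_pos'][:2];a=np.radians(o['tcp_rot'][2]);print(d,d@[np.cos(a),np.sin(a)],d@[np.sin(a),-np.cos(a)])
```

```text
[ 0.62168975 -0.26845902  0.18223403] [-23.4  21.9  16.7  84.7   0.   41.5] [ 0.51931309 -0.90470762  1.02757835]
[-1.89750227e-04 -4.09811583e-05] 4.336494630553419e-05 -0.00018921967452278826
```

apply_moves(
  rows=[
    [[0,0,0.3],[0,0,0],1],
    [[0,0,0.6],[0,0,0],1],
    [[0,0,0.85],[0,0,0],1],
    [[0,0,1],[0,0,0],1],
    [[0,0,1],[0,0,0],1],
  ],
)

```text
time: 15.8
ee_pos: [0.6214, -0.2691, 0.0801]
tcp_rot: [-180.0, -0.0, 115.1]
wrist_force: [-1.2, 0.0, 0.3]
opening: 0.0852
grasp_force: 0.0
```

apply_moves(
  rows=[
    [[0,0,0.02],[0,0,0],1],
    [[0,0,0.02],[0,0,0],0.65],
    [[0,0,0.02],[0,0,0],0.5],
    [[0,0,0.02],[0,0,0],0.3],
    [[0,0,0.02],[0,0,0],0],
    [[0,0,0.02],[0,0,0],0],
    [[0,0,0.02],[0,0,0],0],
  ],
  force=30,
)

```text
time: 16.5
ee_pos: [0.6217, -0.2696, 0.0791]
tcp_rot: [179.9, 0.1, 115.0]
wrist_force: [-0.8, 0.3, 5.5]
opening: 0.0449
grasp_force: 31.3
```

apply_moves(
  rows=[
    [[0,0,-0.1],[0,0,0],0],
    [[0,0,-0.3],[0,0,0],0],
    [[0,0,-0.6],[0,0,0],0],
    [[0,0,-0.9],[0,0,0],0],
    [[0,0,-1],[0,0,0],0],
    [[0,0,-1],[0,0,0],0],
  ],
)

```text
time: 17.1
ee_pos: [0.6219, -0.2697, 0.1796]
tcp_rot: [179.9, 0.1, 115.0]
wrist_force: [-0.3, -0.2, -1.5]
opening: 0.0446
grasp_force: 31.0
```

apply_moves(
  rows=[
    [[0.1,0.05,-0.3],[0,0,0],0],
    [[0.4,0.2,-0.6],[0,0,0],0],
    [[0.7,0.35,-0.8],[0,0,0],0],
    [[1,0.5,-0.8],[0,0,0],0],
    [[1,0.5,-0.8],[0,0,0],0],
  ],
)

```text
time: 17.6
ee_pos: [0.6245, -0.1542, 0.2568]
tcp_rot: [-180.0, -0.1, 115.2]
wrist_force: [-0.4, -0.5, -2.0]
opening: 0.0448
grasp_force: 31.3
```

apply_moves(
  rows=[
    [[0.3,0.15,0],[0,0,0],0],
    [[0.6,0.3,0],[0,0,0],0],
    [[0.9,0.45,0],[0,0,0],0],
    [[1,0.5,0],[0,0,0],0],
  ],
)

```text
time: 18.0
ee_pos: [0.627, -0.0437, 0.2557]
tcp_rot: [-179.9, -0.1, 115.1]
wrist_force: [0.9, -0.4, 0.1]
opening: 0.0449
grasp_force: 31.3
```

apply_moves(
  rows=[
    [[0.3,0.15,0],[0,0,0],0],
    [[0.6,0.3,0],[0,0,0],0],
    [[0.9,0.45,0],[0,0,0],0],
    [[1,0.5,0],[0,0,0],0],
  ],
)

```text
time: 18.4
ee_pos: [0.6302, 0.0677, 0.256]
tcp_rot: [-179.9, -0.1, 115.1]
wrist_force: [0.6, -0.6, -1.2]
opening: 0.045
grasp_force: 31.3
```

apply_moves(
  rows=[
    [[0.3,0.15,0],[0,0,0],0],
    [[0.6,0.3,0],[0,0,0],0],
    [[0.9,0.45,0],[0,0,0],0],
    [[1.0,0.5,0],[0,0,0],0],
    [[1.0,0.5,0],[0,0,0],0],
    [[1.0,0.5,0],[0,0,0],0],
  ],
)

```text
time: 19.0
ee_pos: [0.6335, 0.1764, 0.2572]
tcp_rot: [-179.9, 0.0, 115.0]
wrist_force: [-0.3, -0.0, -1.2]
opening: 0.0451
grasp_force: 31.3
```

Run:
```python
from h import *
o=sensors.get_obs();print(o['ee_pos'],o['q'].round(1),o['wrist_force'])
d=np.array([.636,.1935])-o['ee_pos'][:2];a=np.radians(o['tcp_rot'][2]);print(d,d@[np.cos(a),np.sin(a)],d@[np.sin(a),-np.cos(a)])
snap('scene','s3')
cv2.imwrite('pics/v3.png',cv2.resize(load('s3')['p'][40:320,150:450,::-1],None,fx=2,fy=2))
```

```text
[0.63345742 0.17641592 0.25717117] [15.6 19.6 22.1 92.5 -0.  80.6] [-0.29902924 -0.01657402 -1.18698486]
[0.00254258 0.01708408] 0.014409093715186123 0.009524098826809388
```

View pics/v3.png

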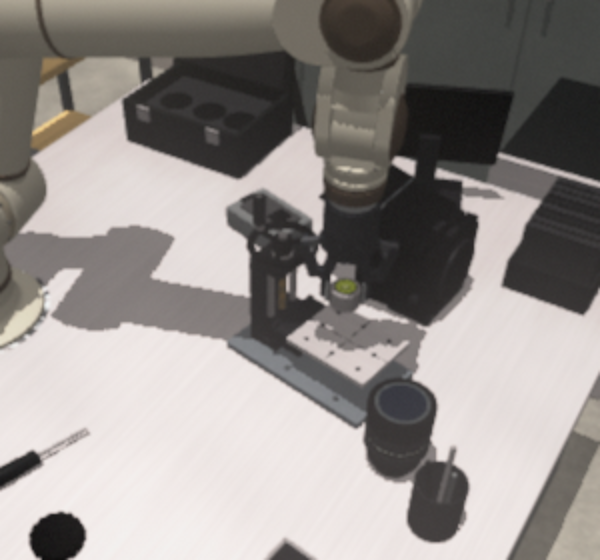

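The level is held upright at (345,290) above the table, the handle at (258,205) is well clear, and the lens is clear too. Lowering now.

apply_moves(
  rows=[
    [[0.14,0.09,0],[0,0,0],0],
    [[0.14,0.09,0],[0,0,0],0],
    [[0.14,0.09,0.3],[0,0,0],0],
    [[0.14,0.09,0.55],[0,0,0],0],
    [[0.14,0.09,0.75],[0,0,0],0],
    [[0.14,0.09,0.82],[0,0,0],0],
    [[0.14,0.09,0.86],[0,0,0],0],
    [[0.14,0.09,0.88],[0,0,0],0],
    [[0.14,0.09,0.88],[0,0,0],0],
  ],
)

```text
time: 19.95
ee_pos: [0.6359, 0.1941, 0.1708]
tcp_rot: [179.9, 0.0, 115.0]
wrist_force: [-0.3, -0.3, -1.3]
opening: 0.0447
grasp_force: 31.3
```

apply_moves(
  rows=[
    [[0,0,0.01],[0,0,0],0],
    [[0,0,0.02],[0,0,0],0],
    [[0,0,0.03],[0,0,0],0],
    [[0,0,0.03],[0,0,0],0],
  ],
)

```text
time: 20.35
ee_pos: [0.6356, 0.1941, 0.1668]
tcp_rot: [-180.0, -0.0, 115.0]
wrist_force: [-0.4, 0.1, -0.9]
opening: 0.0446
grasp_force: 31.3
```

apply_moves(
  rows=[
    [[0,0,0.01],[0,0,0],0],
    [[0,0,0.01],[0,0,0],0],
  ],
)

```text
time: 20.55
ee_pos: [0.6356, 0.1941, 0.1666]
tcp_rot: [180.0, 0.0, 115.0]
wrist_force: [-2.7, 0.1, 4.3]
opening: 0.0449
grasp_force: 31.8
```

The level is touching the table. Release and retreat.

apply_moves(
  rows=[
    [[0,0,0],[0,0,0],0.6],
    [[0,0,0],[0,0,0],0.7],
    [[0,0,0],[0,0,0],0.9],
    [[0,0,0],[0,0,0],0.9],
    [[0,0,-0.1],[0,0,0],0.9],
    [[0,0,-0.3],[0,0,0],0.9],
    [[0,0,-0.6],[0,0,0],0.9],
    [[0,0,-1],[0,0,0],0.9],
    [[0,0,-1],[0,0,0],0.9],
  ],
)

```text
time: 21.45
ee_pos: [0.6365, 0.1944, 0.273]
tcp_rot: [179.5, 0.1, 115.0]
wrist_force: [0.2, 0.2, 0.6]
opening: 0.077
grasp_force: 0.0
```

apply_moves(
  rows=[
    [[0,0,-0.4],[0,0,0],0.9],
    [[-0.4,-0.2,-0.6],[0,0,0],0.9],
    [[-0.8,-0.5,-0.6],[0,0,0],0.9],
    [[-1,-0.8,-0.6],[0,0,0],0.9],
    [[-1,-0.8,-0.6],[0,0,0],0.9],
    [[-1,-0.8,-0.6],[0,0,0],0.9],
  ],
)

```text
time: 22.05
ee_pos: [0.6052, 0.069, 0.3268]
tcp_rot: [179.9, 0.0, 114.9]
wrist_force: [0.2, -0.6, 0.4]
opening: 0.0765
grasp_force: 0.0
```

Run:
```python
from h import *
snap('scene','s4'); snap('top','t4')
for n in ('s4','t4'):
    z=load(n);P=cloud(z)
    m=(np.hypot(P[...,0]-.636,P[...,1]-.194)<.04)&(P[...,2]>.108)&(P[...,2]<.13); q=P[m]; print(n,m.sum(),q.mean(0).round(4),np.median(q[:,2]))
    m=(np.hypot(P[...,0]-.5022,P[...,1]-.2184)<.07)&(P[...,2]>.24)&(P[...,2]<.28); q=P[m].mean(0);print('handle',q,np.degrees(np.arctan2(q[1]-.2184,q[0]-.5022)))
a=cv2.resize(load('s4')['p'][120:260,240:380,::-1],(420,420)); b=cv2.resize(load('t4')['p'][150:260,150:250,::-1],(380,420))
cv2.imwrite('pics/v4.png',np.hstack([a,b]))
```

```text
s4 148 [0.6364 0.1886 0.1173] 0.11824879645925335
handle [0.45334986 0.22213109 0.25853189] 175.63233186152354
t4 135 [0.6359 0.1971 0.118 ] 0.118021921619895
handle [0.45412165 0.2289798  0.26502618] 167.5896700651922
```

View pics/v4.png

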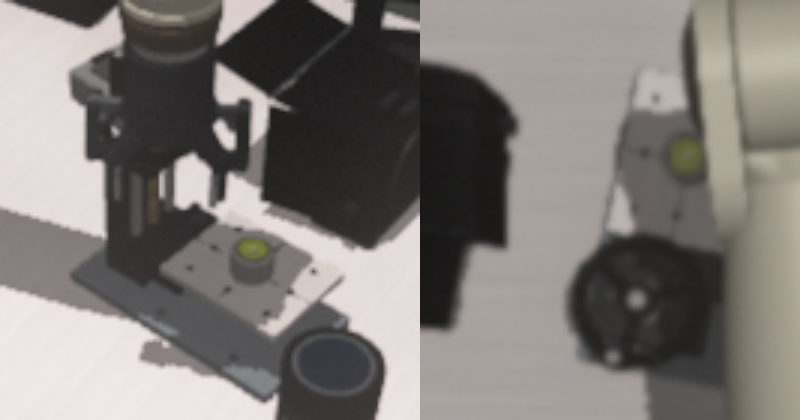

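The level stands window-up at the table's centre, at scene crop (252,252) and top crop (687,155). The handle is at about 168°, roughly 91° off the stop, and the gripper is clear.

```bash
python3 -c "
from workcell import bot
print(bot.job_done())"
```

```text
the job is handed in; nothing more can be done
None
```

I've handed the job in: I cranked the lift to its bottom stop, felt at about 22 N, backed the wheel off about 91°, and set the bubble level window-up in the middle of the table at about 22 s. No verdict came back.

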